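# Clear the hand-blender case off the cooktop: heavy end down in its stand

### The arm

A 7-joint arm with a two-finger parallel gripper is mounted at the origin on a cart in front of the work surface, level with it; the furniture and walls round the work are solid. World frame = base frame: x ahead of the robot, y to its left, z up, the work surface at z = 0. Lengths are in m, angles in rad, forces in N, time in s.
With the tool pointing down it reaches from about 0.425 to 0.875 m from the base axis. Payload 4.7 kg.
Tool frame: the origin (TCP) lies where the fingers leave the gripper's body, on its centre line; the fingertips stand 70 mm ahead of it and the grasp point (between the pads) lies 51 mm ahead of it; z points along the fingers, y is the line along which they close (so a half turn about z gives the same grasp; the last joint's range is limited). The gripper opens to 87 mm and grips with 3 to 60 N. Pads are 19 mm wide; open, the fingers measure 117 mm over their backs; the gripper's body (75 mm by 190 mm) begins 51 mm behind the grasp point.
Start: joints at [-1.234, 0.321, -0.07, 1.45, 0.023, 1.371, -0.057], TCP at [0.206, 0.616, 0.292] pointing down, gripper open.
Joint ranges: [-2.86, 2.86], [-0.3, 2.09], [-1.38, 1.24], [0.06, 2.45], [-1.56, 4.7], [0.09, 2.05], [-2.69, 2.69]. Speed limits (rad/s): [2.57, 2.57, 3.14, 3.14, 3.14, 3.14, 3.14].

### API

Orientations are given as a rotation vector (axis times angle).
In Python, from bench import ctrl gives the robot as it stands.
- The arm moves only by the tool drive_tool, never from a script. Its argument "motion" is a list of rows, each a list of 3 entries, a list of its own where there are three numbers: the shift along the tool's x, y, z in cm, then the turn, a rotation vector about the tool's x, y, z in degrees, then the opening, from -1 (shut) to 1 (fully open). In form: [[[x, y, z], [ax, ay, az], claw], ...]. A call has 1 to 12 rows; each row shifts and turns the commanded pose from where the row before left it, along the tool's axes as they then stand; what a row does not reach is not made up. A row lasts 1/8 s, in which the tool goes at most 62.5 mm and 10.7 degrees, less where a joint would pass 70% of its speed; a pose out of reach is approached as far as the arm can. A call with a gripper value outside its range is refused whole. The fingers move at their own pace and stop on an object; "force" is the grip in N (left out, the last holds). Time passes only in rows, so rows that do not move let the fingers close. It gives the time, the measured TCP pose, the force, the opening and the grip force at its end, in the units of the state.
- ctrl.get_state(): the state, without advancing time (a new reading comes with each control period).
- ctrl.get_image(name): name is "scene" or "top" or "wrist"; returns the picture (384x512x3 uint8, red, green, blue); there is no depth.
- ctrl.calibration(name): a dict with "K" (3x3 intrinsics, pixels), "origin" and "attitude" of the camera in the world; the wrist camera has in their place "tool_from_camera" (4x4, takes a point from camera to tool coordinates, whose origin is the TCP and whose axes are the flange's). Camera axes: x right, y up, looking along -z (the intrinsics and any distortion apply to the point x, -y, -z); pixel columns grow to the right and rows downward; lengths in m; the calibration is good to about 2 mm. The wrist camera is an equidistant fisheye: a pixel r from the principal point sees the ray r / f radians off the axis. A picture is of the moment at which its call begins: read the wrist's pose just before it. calibration takes no time and is no camera call.
- ctrl.close_job(): hands the job in; it is judged then, once.
The state is a dict: "time": time; "joint_positions": joint angles; "qd": joint speeds; "joint_torque": joint torques, N m; "position": TCP position; "tool_rot": TCP orientation; "ft_force": force on the tool from outside, world axes, zero at the start; "torque": the same for the moment, N m; "grip_width": opening from 0.0 (shut) to 1.0 (fully open); "grip_force": force on a finger pad.
Only numpy, scipy, OpenCV 4.12 (cv2) and the standard library are available. Lean on these libraries where they do the work, as an engineer would, in place of code of your own. Each camera call takes 0.05 s, during which the arm holds its last target. There are 200 camera calls.

### The job

Lift the hand-blender case off the cooktop by its swinging handle, let it hang clear and tip so you can see which end holds the heavy motor. Then stand the case in the wire stand on the worktop with that heavy end down, its underside leaning on the stand's back and its handle facing out to the front; the wrong way up it tips the light stand over. Do not drop or throw the case, leave the stand about where it is, and do not disturb the other things.

Things in the scene. Friction and masses are not known exactly. Their poses are not given: they have to be found in the camera images.
- case: Closed grey plastic case, lying on the black cooktop (3 mm above the worktop); 190 (x) x 54 (y) x 50 (z) mm, 0.5 kg. Both ends look alike; unseen, the motor lies in one, a light whisk in the other, which varies. Origin: centre of its underside; z out of its top, where the handle is. Grip it across its 54 mm width 45 to 60 mm from the light end, 18 to 25 mm below its top, firmly (60 N or more).
- case_centre (a point): Centre of the case, 25 mm above its underside; axes as case. The balance point lies about 30 mm from here toward the heavy end. The cooktop is free for laying it down within x 0.40 to 0.56, y -0.15 to 0.06 m. A wall cabinet hangs over the left worktop, from 0.45 m up, beyond x=0.62, y=0.25 m.
- handle (a joint): Swing of the handle about a pin across the case at mid-length, 58 mm above the underside. 0 = straight up from the top; positive = leaning to the case's +x end; stops at +-0.7 rad; light friction. Hanging, the heavy end sinks, up to the stop: with the handle held upright, positive means the -x end hangs low, negative the +x end.
- handle_grip (a point): Centre of the handle's black grip bar, 34 mm from the pin: 11 mm thick along the case's length, 40 mm long across it, 13 mm tall, about 29 mm of free room between it and the case. Pinch it from above along the case's length. Its axes swing with the handle (as the case's at 0).
- stand: Light loose stand of 5 mm steel wire on the worktop left of the cooktop, 0.11 kg, 86 (x) x 76 (y) x 57 mm high. Origin on the worktop, 10 mm below seat_corner; x to its back, z up; the open front (-x) roughly faces the robot. It holds the case leaning back 30 degrees; seated, the case's centre is at x=26, y=0, z=105 mm. With the heavy end up the stand tips over backward.
- seat_corner (a point): Inner lower back edge of the stand's seat, axes as stand. From here the back rises along (sin 30, 0, cos 30) for 48 mm to a cross bar, and the seat floor runs forward and up along (-cos 30, 0, sin 30) for 58 mm to a front lip 16 mm high. Side prongs leave 66 mm of width, centred. The case's end goes on the floor, its underside on the back.
- tongs: Bamboo tongs lying on the right front of the cooktop, 157 x 26 x 13 mm; bystander.
- small_bowl: Small thin pale bowl on the cooktop's left rear, 75 mm across, 28 mm high; bystander.
Things that resemble listed ones, but are neither listed nor needed, are in the scene too. Leave any red look-alike of the stand alone.

How it is judged:
By the outcome, as a careful person would: the job done as asked, in the order asked, and still so for the second after the job is handed in, with the robot touching nothing.
It also fails if it takes over 59 s, if anything falls off the work surface, if the arm or the gripper's body presses on something with over 40 N, if the wrist force passes 120 N, or if a joint passes its speed limit or range.

## Working session

There is one attempt and no reset: what is moved stays moved. The work goes in short steps, Python scripts to look and compute and a tool call to move; the robot and the scene stay as the last step left them, time stands still between calls to the robot, and variables do not carry over. Pictures are saved under pics/ and viewed, at most 10 in all, crops included, and the job is handed in when it is done.

Besides the shell and the picture viewer there is one more tool, called after "Call:" as name(argument=value, ...), one argument or row to a line, values as JSON. drive_tool: Moves the arm, as the interface text tells. Its arguments: {"type":"object","properties":{"motion":{"type":"array","items":{"type":"array"}},"force":{"type":"number"}},"required":["motion"]}

```bash
mkdir -p pics; ls; cat > h.py <<'E'
import numpy as np, cv2
from scipy.spatial.transform import Rotation as R
from bench import ctrl
def cal(n):
    c=ctrl.calibration(n); return c
E
python3 - <<'E'
from h import *
for n in ["scene","top","wrist"]:
    print(n,cal(n))
s=ctrl.get_state(); print(s)
a=ctrl.get_image("scene");b=ctrl.get_image("top")
cv2.imwrite("pics/scene0.png",a[:,:,::-1]);cv2.imwrite("pics/top0.png",b[:,:,::-1])
E
```

```text
pics
scene {'K': array([[424.33596738,   0.        , 254.43983679],
       [  0.        , 424.33596738, 187.81791261],
       [  0.        ,   0.        ,   1.        ]]), 'origin': array([-0.26056665, -0.58147682,  0.84494611]), 'attitude': array([ 0.84584979, -0.42517605, -0.81878856])}
top {'K': array([[373.94953645,   0.        , 261.33058969],
       [  0.        , 373.94953645, 189.78555823],
       [  0.        ,   0.        ,   1.        ]]), 'origin': array([0.35971006, 0.0416429 , 1.17677371]), 'attitude': array([ 0.12080411, -0.11029812, -1.57594463])}
wrist {'K': array([[297.31863964,   0.        , 255.13870436],
       [  0.        , 297.31863964, 194.04028276],
       [  0.        ,   0.        ,   1.        ]]), 'tool_from_camera': array([[-5.74236937e-04,  9.66956174e-01,  2.54942008e-01,
         6.96095765e-02],
       [ 9.99999786e-01,  6.35276628e-04, -1.57086094e-04,
        -1.72345066e-04],
       [-3.13854068e-04,  2.54941863e-01, -9.66956332e-01,
        -9.28800921e-02],
       [ 0.00000000e+00,  0.00000000e+00,  0.00000000e+00,
         1.00000000e+00]])}
{'time': 0.0, 'joint_positions': array([-1.23390395,  0.32181073, -0.07007971,  1.45168089,  0.02261358,
        1.37079054, -0.05688761]), 'qd': array([-0.00178985, -0.00010276, -0.00071682, -0.0002242 ,  0.00036192,
        0.00125177,  0.00130322]), 'joint_torque': array([ 6.22322859e-04, -4.91285205e+01, -4.03271439e-01, -3.12521839e+01,
       -6.38020132e-02,  4.38769755e-02,  1.85271902e-04]), 'position': array([0.20610408, 0.61601335, 0.29116636]), 'tool_rot': array([-5.04747771e-01, -3.10058246e+00,  2.97300342e-03]), 'ft_force': array([-0.9361543 , -0.00251087,  0.74437515]), 'torque': array([-0.01210182, -0.01620308, -0.04114051]), 'grip_force': 0.0, 'grip_width': 0.9995122834574381}
```

```bash
python3 - <<'E'
import cv2,numpy as np
a=cv2.imread("pics/scene0.png");b=cv2.imread("pics/top0.png")
cv2.imwrite("pics/topL.png",cv2.resize(b,(800,600),interpolation=cv2.INTER_CUBIC))
cv2.imwrite("pics/sceneL.png",cv2.resize(a,(800,600),interpolation=cv2.INTER_CUBIC))
E
```

```text
(no output)
```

View pics/topL.png

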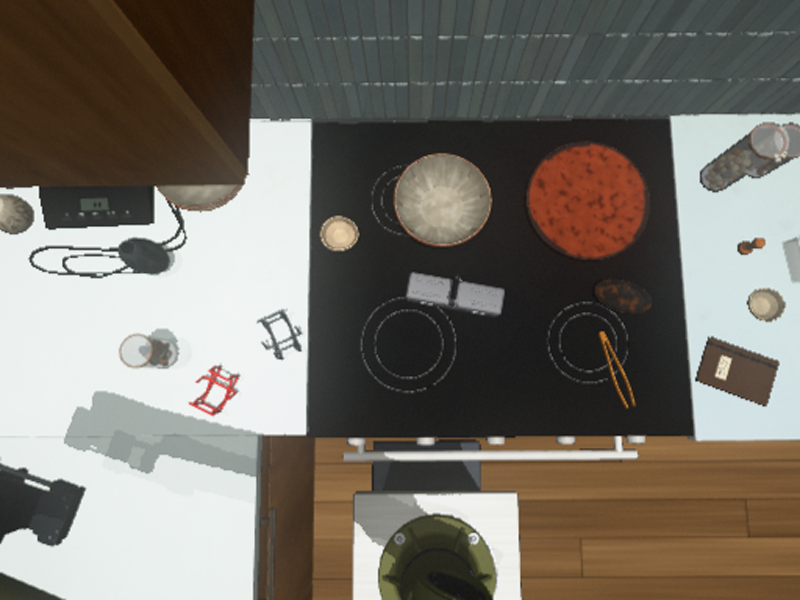

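View pics/sceneL.png

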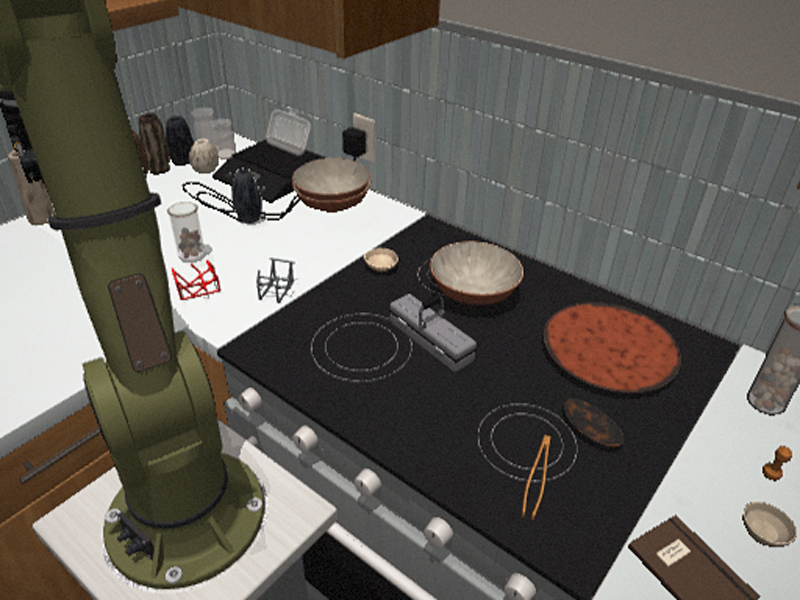

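```bash
cat >> h.py <<'E'
def ray(n,uv):
    c=cal(n);K=c["K"];u,v=np.asarray(uv,float)
    d=np.array([(u-K[0,2])/K[0,0],-(v-K[1,2])/K[1,1],-1.])
    return np.array(c["origin"]),R.from_rotvec(c["attitude"]).apply(d)
def onz(n,uv,z):
    o,d=ray(n,uv);return o+d*(z-o[2])/d[2]
def tri(n1,p1,n2,p2):
    o1,d1=ray(n1,p1);o2,d2=ray(n2,p2)
    t=np.linalg.lstsq(np.c_[d1,-d2],o2-o1,rcond=None)[0]
    a,b=o1+d1*t[0],o2+d2*t[1];return (a+b)/2,np.linalg.norm(a-b)
def proj(n,P):
    c=cal(n);K=c["K"];q=R.from_rotvec(c["attitude"]).inv().apply(np.asarray(P)-c["origin"])
    return np.array([K[0,0]*q[0]/-q[2]+K[0,2],K[1,1]*-q[1]/-q[2]+K[1,2]])
E
python3 - <<'E'
from h import *
b=cv2.imread("pics/top0.png");a=cv2.imread("pics/scene0.png")
x0,y0,x1,y1=250,165,335,210
g=cv2.cvtColor(b,cv2.COLOR_BGR2GRAY)
m=np.zeros_like(g);m[y0:y1,x0:x1]=(g[y0:y1,x0:x1]>95)*255
m=cv2.morphologyEx(m,cv2.MORPH_CLOSE,np.ones((9,9)))
c=max(cv2.findContours(m,0,1)[0],key=cv2.contourArea)
r=cv2.minAreaRect(c);bx=cv2.boxPoints(r);print(r)
P=np.array([onz("top",p,.053) for p in bx]);print(P,P.mean(0),[np.linalg.norm(P[i]-P[i-1]) for i in range(4)])
for i in range(2):
    d=P[i+1]-P[i];print(np.degrees(np.arctan2(d[1],d[0])))
for nm,uv in dict(stand=(180,213),red=(139,250),tongs=(395,236),bowl=(217,149)).items(): print(nm,onz("top",uv,.02))
t=cv2.resize(b[180:245,120:207],(400,300),interpolation=cv2.INTER_CUBIC)
t2=cv2.resize(a[155:200,152:212],(400,300),interpolation=cv2.INTER_CUBIC)
t3=cv2.resize(b[160:214,254:326],(400,300),interpolation=cv2.INTER_CUBIC)
t4=cv2.resize(a[178:244,236:324],(400,300),interpolation=cv2.INTER_CUBIC)
cv2.imwrite("pics/crop1.png",np.vstack([np.hstack([t,t2]),np.hstack([t3,t4])]))
E
```

```text
((291.06396484375, 187.64801025390625), (61.1788215637207, 20.035167694091797), 10.30484676361084)
[[ 0.51928136  0.05511278  0.053     ]
 [ 0.58008661  0.04372996  0.053     ]
 [ 0.54452261 -0.13909438  0.053     ]
 [ 0.48432376 -0.12636919  0.053     ]] [ 0.53205358 -0.04165521  0.053     ] [np.float64(0.18481812689982025), np.float64(0.061861516278871306), np.float64(0.1862512726239247), np.float64(0.061529112016226836)]
-10.60312340348263
-101.00801799503124
stand [0.4603925  0.30170012 0.02      ]
red [0.34794495 0.42467911 0.02      ]
tongs [ 0.38430302 -0.35961278  0.02      ]
bowl [0.66340565 0.18873625 0.02      ]
```

View pics/crop1.png

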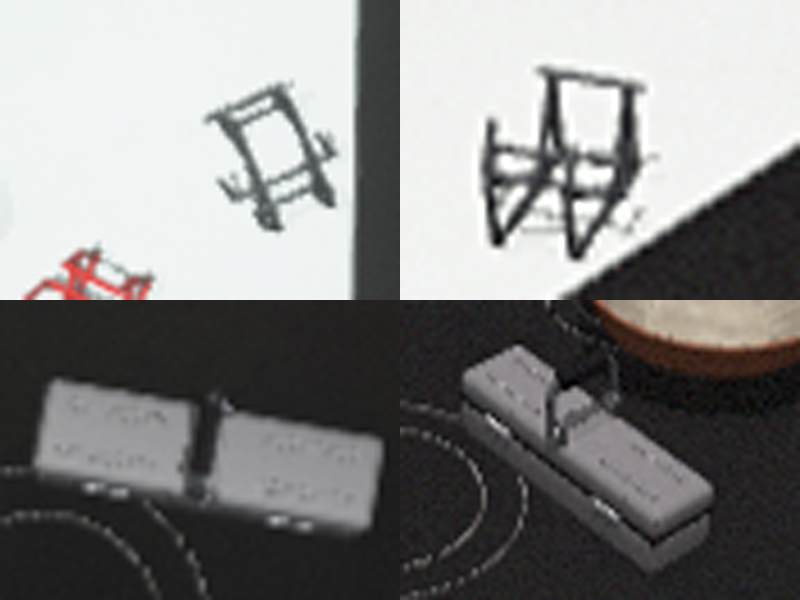

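The crop shows the dark-grey stand, at about (180,213) in the top view. Its taller back bar is away from the robot, so it fits the description. The red one at (139,250) is the look-alike and stays untouched. The case centre is at (291,188), with the handle upright at mid-length.

```bash
cat >> h.py <<'E'
def frame(z,y):
    z=np.array(z,float);z/=np.linalg.norm(z);y=np.array(y,float);y-=z*(y@z);y/=np.linalg.norm(y)
    return R.from_matrix(np.c_[np.cross(y,z),y,z])
def plan(p,Rt,n,p0=None,R0=None):
    s=ctrl.get_state()
    from scipy.linalg import logm,expm
    A=np.eye(4);A[:3,:3]=(R0 or R.from_rotvec(s["tool_rot"])).as_matrix();A[:3,3]=s["position"] if p0 is None else p0
    B=np.eye(4);B[:3,:3]=Rt.as_matrix();B[:3,3]=p
    X=expm(np.real(logm(np.linalg.inv(A)@B))/n)
    print(n,"x",np.round(X[:3,3]*100,2),np.round(np.degrees(R.from_matrix(X[:3,:3]).as_rotvec()),2),"len",np.linalg.norm(X[:3,3]))
E
python3 - <<'E'
from h import *
print(onz("top",(290.9,185.6),.095),tri("top",(290.9,185.6),"scene",(276.7,193.4)))
t=lambda x,y:(120+x*87/400,180+y*65/300); s=lambda x,y:(152+(x-400)*60/400,155+y*45/300)
# back bar ends
l=tri("top",t(212,117),"scene",s(547,71));r=tri("top",t(288,87),"scene",s(640,91));print(l,r)
# foot front
print(onz("top",t(275,225),0.003),onz("top",t(328,202),0.003),onz("scene",s(497,243),0.003),onz("scene",s(578,255),.003))
b=np.radians(-101);Rt=frame([0,0,-1],[-np.cos(b),-np.sin(b),0])
q=tri("top",(290.9,185.6),"scene",(276.7,193.4))[0];
plan([.533,-.041,.25],Rt,13)
s0=ctrl.get_state();print(R.from_rotvec(s0["tool_rot"]).as_matrix().round(3))
E
```

```text
[ 0.5315226  -0.03839905  0.095     ] (array([ 0.53321932, -0.04009418,  0.09315916]), np.float64(0.004143107735744053))
(array([0.48188498, 0.33769573, 0.04871235]), np.float64(0.0010141326176345874)) (array([0.5001963 , 0.2888957 , 0.04901269]), np.float64(0.002059972450470548))
[0.41248644 0.30491602 0.003     ] [0.42775353 0.26909444 0.003     ] [0.40958646 0.29983209 0.003     ] [0.42822303 0.26334224 0.003     ]
13 x [-3.74 -4.23  0.32] [-0.01 -0.   -0.58] len 0.05658090164555231
[[-0.948  0.317 -0.   ]
 [ 0.317  0.948 -0.002]
 [-0.    -0.002 -1.   ]]
```

Call:
drive_tool(
  motion=[
    [[-3.74, -4.23, 0.32], [0, 0, -0.58], 1],
    [[-3.74, -4.23, 0.32], [0, 0, -0.58], 1],
    [[-3.74, -4.23, 0.32], [0, 0, -0.58], 1],
    [[-3.74, -4.23, 0.32], [0, 0, -0.58], 1],
    [[-3.74, -4.23, 0.32], [0, 0, -0.58], 1],
    [[-3.74, -4.23, 0.32], [0, 0, -0.58], 1],
    [[-3.74, -4.23, 0.32], [0, 0, -0.58], 1],
    [[-3.74, -4.23, 0.32], [0, 0, -0.58], 1],
    [[-3.74, -4.23, 0.32], [0, 0, -0.58], 1],
    [[-3.74, -4.23, 0.32], [0, 0, -0.58], 1],
    [[-3.74, -4.23, 0.32], [0, 0, -0.58], 1],
    [[-3.74, -4.23, 0.32], [0, 0, -0.58], 1],
  ],
)

```text
time: 1.6
position: [0.5054, 0.0072, 0.2537]
tool_rot: [0.315, 3.126, 0.001]
ft_force: [0.1, 0.2, -0.9]
grip_width: 1.0
grip_force: 0.0
```

Call:
drive_tool(
  motion=[
    [[-3.7, -4.2, 0.3], [0, 0, -0.6], 1],
    [[0, 0, 0], [0, 0, 0], 1],
    [[0, 0, 0], [0, 0, 0], 1],
  ],
)

```text
time: 1.98
position: [0.5324, -0.0392, 0.2503]
tool_rot: [-0.299, -3.126, -0.001]
ft_force: [0.7, 0.1, 0.5]
grip_width: 0.998
grip_force: 0.0
```

```bash
cat >> h.py <<'E'
def wray(uv,s):
    c=cal("wrist");K=c["K"];x,y=(uv[0]-K[0,2])/K[0,0],(uv[1]-K[1,2])/K[1,1]
    r=np.hypot(x,y)+1e-9;d=np.array([x/r*np.sin(r),-y/r*np.sin(r),-np.cos(r)])
    T=c["tool_from_camera"];W=R.from_rotvec(s["tool_rot"])
    return W.apply(T[:3,3])+s["position"],W.apply(T[:3,:3]@d)
def wonz(uv,s,z):
    o,d=wray(uv,s);return o+d*(z-o[2])/d[2]
def wproj(P,s):
    c=cal("wrist");K=c["K"];T=c["tool_from_camera"]
    q=R.from_rotvec(s["tool_rot"]).inv().apply(np.asarray(P)-s["position"]);q=T[:3,:3].T@(q-T[:3,3])
    h=np.hypot(q[0],q[1]);t=np.arctan2(h,-q[2]);return np.array([K[0,2]+K[0,0]*t*q[0]/h,K[1,2]-K[1,1]*t*q[1]/h])
def snap(n,f):
    s=ctrl.get_state();im=ctrl.get_image(n)[:,:,::-1];cv2.imwrite("pics/"+f,im);return s,im
E
python3 - <<'E'
from h import *
import json
s,im=snap("wrist","w1.png");print(s["time"],s["position"],s["tool_rot"],s["joint_positions"].round(2),s["ft_force"])
for P in [(.533,-.041,.095),(.533,-.041,.053)]: print(wproj(P,s))
E
```

```text
1.975 [ 0.53236165 -0.03916628  0.25031777] [-2.99206059e-01 -3.12588280e+00 -6.02817918e-04] [-0.54  0.1   0.6   1.82 -0.06  1.24  1.46] [0.65965994 0.07633422 0.46743065]
[253.28674999 200.03783729]
[253.51859509 188.62190706]
```

View pics/w1.png

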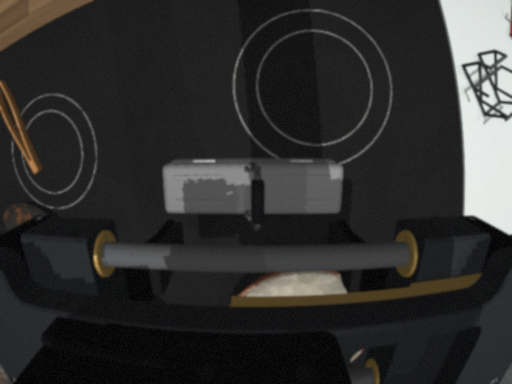

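The wrist view shows the case level, spanning about (163–343, 160–213), with the handle bar upright at about (258,197). That is about 5 px off my prediction, or roughly 4 mm in +y. I'll descend with that correction.

Call:
drive_tool(
  motion=[
    [[0, 0.3, 2], [0, 0, 0], 0],
    [[0, 0, 2.5], [0, 0, 0], 0],
    [[0, 0, 2.5], [0, 0, 0], 0],
    [[0, 0, 2], [0, 0, 0], 0],
    [[0, 0, 1.3], [0, 0, 0], -0.2],
    [[0, 0, 0], [0, 0, 0], -0.5],
    [[0, 0, 0], [0, 0, 0], -1],
    [[0, 0, 0], [0, 0, 0], -1],
    [[0, 0, 0], [0, 0, 0], -1],
    [[0, 0, 0], [0, 0, 0], -1],
  ],
  force=50,
)

```text
time: 3.28
position: [0.5337, -0.0381, 0.1489]
tool_rot: [0.301, 3.126, -0.001]
ft_force: [-1.5, -3.3, 5.8]
grip_width: 0.125
grip_force: 50.0
```

Call:
drive_tool(
  motion=[
    [[0, 0, -0.5], [0, 0, 0], -1],
    [[0, 0, -1], [0, 0, 0], -1],
    [[0, 0, -1.5], [0, 0, 0], -1],
    [[0, 0, -2], [0, 0, 0], -1],
    [[0, 0, -2], [0, 0, 0], -1],
    [[0, 0, -2.5], [0, 0, 0], -1],
    [[0, 0, -2.5], [0, 0, 0], -1],
    [[0, 0, -2], [0, 0, 0], -1],
    [[0, 0, -1], [0, 0, 0], -1],
    [[0, 0, 0], [0, 0, 0], -1],
    [[0, 0, 0], [0, 0, 0], -1],
    [[0, 0, 0], [0, 0, 0], -1],
  ],
)

```text
time: 4.78
position: [0.5329, -0.0368, 0.2969]
tool_rot: [-0.299, -3.126, 0.001]
ft_force: [0.1, 0.2, -5.3]
grip_width: 0.121
grip_force: 50.0
```

```bash
python3 - <<'E'
from h import *
s,a=snap("scene","s2.png");s,w=snap("wrist","w2.png");print(s["position"],s["ft_force"],s["torque"],s["grip_width"])
cv2.imwrite("pics/v2.png",np.hstack([cv2.resize(a[100:300,150:350],(400,400)),cv2.resize(w,(400,300))[:, :] if 0 else cv2.copyMakeBorder(cv2.resize(w,(400,300)),0,100,0,0,0)]))
E
```

```text
[ 0.53299549 -0.03683284  0.2970463 ] [ 0.23914227 -0.12731765 -4.89864681] [0.08672437 0.03857479 0.0536069 ] 0.12372124377236157
```

View pics/v2.png

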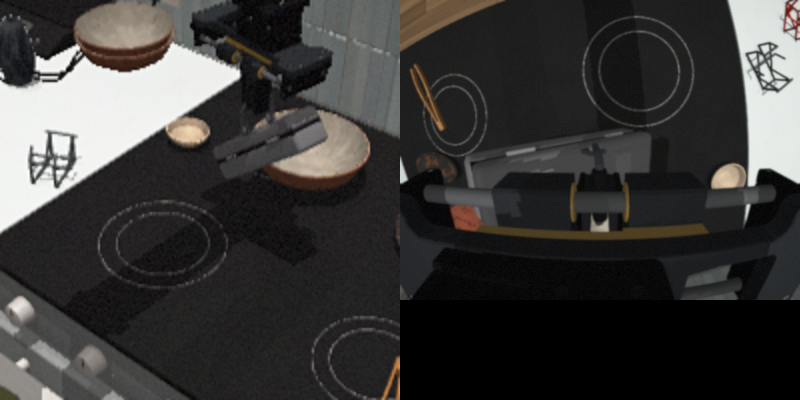

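The +y end (left in the scene view, around (235,170) in the crop) hangs low, so it holds the motor and the -y end is the light one. I'll lay the case down near (0.48, -0.045), away from the big bowl. The heavy edge touches first, then the handle moves toward the light end.

Call:
drive_tool(
  motion=[
    [[0.6, 0.5, 0], [0, 0, 0], -1],
    [[1.2, 0.9, 1], [0, 0, 0], -1],
    [[1.35, 1.0, 1.8], [0, 0, 0], -1],
    [[1.2, 0.9, 2], [0, 0, 0], -1],
    [[0.8, 0.7, 2], [0, 0, 0], -1],
    [[0, 0, 1.2], [0, 0, 0], -1],
    [[0, 0, 0.6], [0, 0, 0], -1],
    [[0, 0, 0.4], [0, 0, 0], -1],
    [[0, 0, 0.2], [0, 0, 0], -1],
    [[0, 0, 0.2], [0, 0, 0], -1],
    [[0, 0, 0], [0, 0, 0], -1],
  ],
)

```text
time: 6.25
position: [0.4905, 0.0121, 0.2039]
tool_rot: [0.3, 3.127, 0.0]
ft_force: [-0.0, -0.5, -5.6]
grip_width: 0.123
grip_force: 50.0
```

Call:
drive_tool(
  motion=[
    [[0, 0, 0.5], [0, 0, 0], -1],
    [[0, -0.4, 0.4], [0, 0, 0], -1],
    [[0, -0.7, 0.4], [0, 0, 0], -1],
    [[0, -0.7, 0.4], [0, 0, 0], -1],
    [[0, -0.8, 0.5], [0, 0, 0], -1],
    [[0, -0.8, 0.5], [0, 0, 0], -1],
    [[0, -0.7, 0.6], [0, 0, 0], -1],
    [[0, -0.7, 0.6], [0, 0, 0], -1],
    [[0, -0.4, 0.5], [0, 0, 0], -1],
    [[0, 0, 0], [0, 0, 0], -1],
    [[0, 0, 0], [0, 0, 0], -1],
  ],
)

```text
time: 7.62
position: [0.4806, -0.0382, 0.1598]
tool_rot: [-0.298, -3.127, -0.001]
ft_force: [-0.2, -1.2, -2.2]
grip_width: 0.124
grip_force: 50.0
```

Touching (2.2 N still hanging). 11 mm left to go down.

Call:
drive_tool(
  motion=[
    [[0, -0.3, 0.3], [0, 0, 0], -1],
    [[0, -0.3, 0.3], [0, 0, 0], -1],
    [[0, -0.2, 0.3], [0, 0, 0], -1],
    [[0, 0, 0.1], [0, 0, 0], -1],
    [[0, 0, 0.0], [0, 0, 0], -1],
    [[0, 0, 0.0], [0, 0, 0], -1],
  ],
)

```text
time: 8.38
position: [0.479, -0.0467, 0.1499]
tool_rot: [-0.299, -3.127, -0.0]
ft_force: [-1.1, 0.2, -4.5]
grip_width: 0.126
grip_force: 50.0
```

```bash
python3 - <<'E'
from h import *
s,a=snap("scene","s3.png");s,w=snap("wrist","w3.png");print(s["position"],s["ft_force"],s["torque"])
cv2.imwrite("pics/v3.png",np.hstack([cv2.resize(a[120:320,130:330],(400,400)),cv2.copyMakeBorder(cv2.resize(w,(400,300)),0,100,0,0,0)]))
E
```

```text
[ 0.47900032 -0.04666967  0.1498991 ] [-0.91295544 -0.0471695  -4.33628601] [0.06631272 0.06544154 0.05830875]
```

View pics/v3.png

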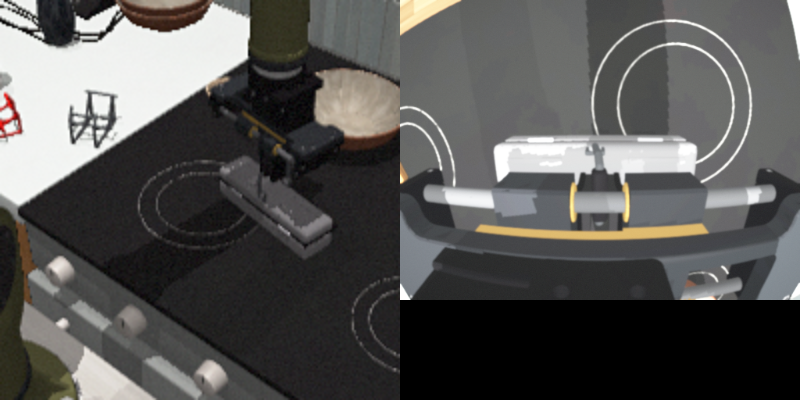

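Call:
drive_tool(
  motion=[
    [[0, 0, 0.15], [0, 0, 0], -1],
    [[0, 0, 0.15], [0, 0, 0], -1],
    [[0, 0, 0], [0, 0, 0], -1],
    [[0, 0, 0], [0, 0, 0], -1],
  ],
)

```text
time: 8.98
position: [0.4796, -0.0469, 0.1489]
tool_rot: [0.299, 3.127, 0.002]
ft_force: [-5.4, -0.4, 12.8]
grip_width: 0.125
grip_force: 50.0
```

Call:
drive_tool(
  motion=[
    [[0, 0, -0.2], [0, 0, 0], -1],
    [[0, 0.9, 0.05], [6, 0, 0], -1],
    [[0, 0.9, 0.05], [6, 0, 0], -1],
    [[0, 0.9, 0.05], [6, 0, 0], -1],
    [[0, 0.9, 0.05], [6, 0, 0], -1],
    [[0, 0.7, 0.05], [5, 0, 0], -1],
    [[0, 0, 0], [0, 0, 0], -1],
    [[0, 0, 0], [0, 0, 0], -1],
  ],
)

```text
time: 9.98
position: [0.4869, -0.0063, 0.1378]
tool_rot: [-0.287, -2.984, 0.767]
ft_force: [0.5, 0.3, -3.7]
grip_width: 0.118
grip_force: 50.0
```

Call:
drive_tool(
  motion=[
    [[0, 0, 0], [0, 0, 0], -0.4],
    [[0, 0, 0], [0, 0, 0], -0.4],
    [[0, 0, -1.5], [0, 0, 0], -0.4],
    [[0, 0, -3], [0, 0, 0], -0.4],
    [[0, 0, -4], [0, 0, 0], -0.4],
    [[0, 0, -3], [0, 0, 0], 0],
    [[0, 0, 0], [0, 0, 0], 1],
  ],
)

```text
time: 10.85
position: [0.4989, 0.0504, 0.2412]
tool_rot: [-0.284, -2.989, 0.767]
ft_force: [0.7, -0.1, -0.3]
grip_width: 0.449
grip_force: 0.0
```

```bash
python3 - <<'E'
from h import *
s,a=snap("scene","s4.png");s,w=snap("top","t4.png");print(s["position"],s["ft_force"])
# target above regrip
b=np.radians(-101);u=np.array([np.cos(b),np.sin(b),0])  # toward light end
c=np.array([.479,-.0465,0]); g=c+u*.045
Rt=frame([0,0,-1],np.cross([0,0,-1],-u)); print(g,Rt.as_matrix().round(2))
plan(g+[0,0,.24],Rt,10)
cv2.imwrite("pics/v4.png",np.hstack([cv2.resize(a[140:290,150:300],(400,400)),cv2.resize(w[170:250,240:350],(400,291))[:,:] if 0 else cv2.copyMakeBorder(cv2.resize(w[160:250,240:340],(400,360)),0,40,0,0,0)]))
E
```

```text
[0.49801077 0.04918839 0.23976138] [-0.42847285 -1.34043593 -0.172845  ]
[ 0.4704136  -0.09067322  0.        ] [[ 0.19  0.98  0.  ]
 [ 0.98 -0.19  0.  ]
 [ 0.    0.   -1.  ]]
10 x [-1.01 -1.14  0.39] [-2.27  2.27  8.8 ] len 0.01577033843939984
```

View pics/v4.png

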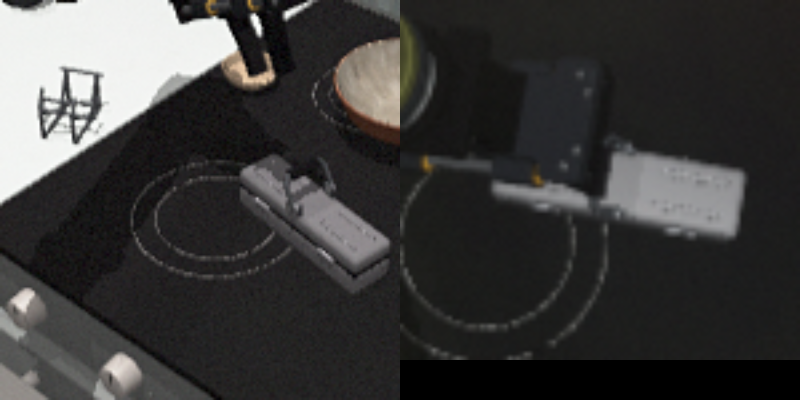

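The case lies flat and clear on the cooktop. I'm moving over its light end.

Call:
drive_tool(
  motion=[
    [[-1.01, -1.14, 0.39], [-2.27, 2.27, 8.8], 1],
    [[-1.01, -1.14, 0.39], [-2.27, 2.27, 8.8], 1],
    [[-1.01, -1.14, 0.39], [-2.27, 2.27, 8.8], 1],
    [[-1.01, -1.14, 0.39], [-2.27, 2.27, 8.8], 1],
    [[-1.01, -1.14, 0.39], [-2.27, 2.27, 8.8], 1],
    [[-1.01, -1.14, 0.39], [-2.27, 2.27, 8.8], 1],
    [[-1.01, -1.14, 0.39], [-2.27, 2.27, 8.8], 1],
    [[-1.01, -1.14, 0.39], [-2.27, 2.27, 8.8], 1],
    [[-1.01, -1.14, 0.39], [-2.27, 2.27, 8.8], 1],
    [[-1.01, -1.14, 0.39], [-2.27, 2.27, 8.8], 1],
    [[0, 0, 0], [0, 0, 0], 1],
    [[0, 0, 0], [0, 0, 0], 1],
  ],
)

```text
time: 12.45
position: [0.4705, -0.0897, 0.2392]
tool_rot: [2.421, 2.001, -0.002]
ft_force: [0.6, 0.3, 0.2]
grip_width: 1.005
grip_force: 0.0
```

```bash
python3 - <<'E'
from h import *
s,w=snap("wrist","w5.png");st,t=snap("top","t5.png");print(s["time"],s["position"],s["tool_rot"],s["joint_positions"].round(2))
b=np.radians(-101);u=np.array([np.cos(b),np.sin(b),0])
c=np.array([.479,-.0465,.053]);n=np.array([-u[1],u[0],0])
for i,j in [(1,1),(1,-1),(-1,-1),(-1,1)]: print(wproj(c+u*.095*i+n*.027*j,s).round())
plan(np.array([.4704,-.0907,.24]),frame([0,0,-1],np.cross([0,0,-1],-u)),1)
E
```

```text
12.45 [ 0.47049379 -0.08965628  0.23922905] [ 2.42120972e+00  2.00103146e+00 -1.83579689e-03] [-0.64 -0.04  0.76  1.96  0.03  1.22 -0.08]
[282. 238.]
[229. 238.]
[227.  45.]
[285.  45.]
1 x [-0.14 -0.02 -0.07] [-0.01  0.11  0.15] len 0.0015933421617480186
```

View pics/w5.png

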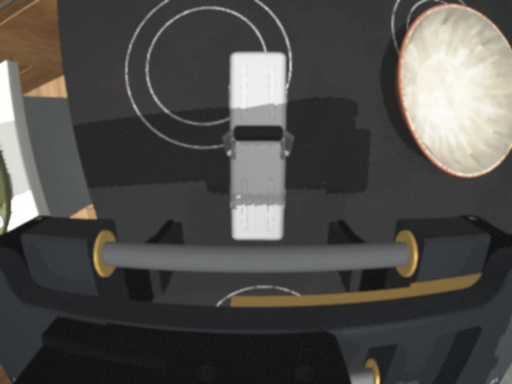

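The wrist view shows the case at columns 230–286 and rows 50–240, about 3 mm right of and below the prediction. The handle bar, at row 133, leans to the heavy end. I'll correct for that and descend.

Call:
drive_tool(
  motion=[
    [[-0.4, 0.25, 1.5], [0, 0, 0], 1],
    [[0, 0, 3], [0, 0, 0], 1],
    [[0, 0, 3], [0, 0, 0], 1],
    [[0, 0, 3], [0, 0, 0], 1],
    [[0, 0, 2.5], [0, 0, 0], 1],
    [[0, 0, 1.7], [0, 0, 0], 1],
    [[0, 0, 1.0], [0, 0, 0], 1],
    [[0, 0, 0], [0, 0, 0], 1],
  ],
)

```text
time: 13.55
position: [0.4719, -0.0948, 0.082]
tool_rot: [2.424, 1.997, -0.002]
ft_force: [-0.1, -0.1, -0.4]
grip_width: 0.999
grip_force: 0.0
```

Call:
drive_tool(
  motion=[
    [[0, 0, 0], [0, 0, 0], 0],
    [[0, 0, 0], [0, 0, 0], -1],
    [[0, 0, 0], [0, 0, 0], -1],
    [[0, 0, 0], [0, 0, 0], -1],
    [[0, 0, 0], [0, 0, 0], -1],
  ],
  force=60,
)

```text
time: 14.18
position: [0.4722, -0.0946, 0.0827]
tool_rot: [2.424, 1.998, -0.0]
ft_force: [-0.8, 0.6, 2.2]
grip_width: 0.614
grip_force: 60.0
```

Call:
drive_tool(
  motion=[
    [[0, 0, -0.5], [0, 0, 0], -1],
    [[0, 0, -1.5], [0, 0, 0], -1],
    [[0, 0, -2.5], [0, 0, 0], -1],
    [[0, 0, -3], [0, 0, 0], -1],
    [[0, 0, -3.5], [0, 0, 0], -1],
    [[0, 0, -3.5], [0, 0, 0], -1],
    [[0, 0, -3.5], [0, 0, 0], -1],
    [[0, 0, -3], [0, 0, 0], -1],
    [[0, 0, -2], [0, 0, 0], -1],
    [[0, 0, -1], [0, 0, 0], -1],
    [[0, 0, 0], [0, 0, 0], -1],
  ],
)

```text
time: 15.55
position: [0.4719, -0.0948, 0.3228]
tool_rot: [2.424, 1.997, 0.0]
ft_force: [0.0, 1.1, -5.6]
grip_width: 0.617
grip_force: 60.0
```

```bash
cat >> h.py <<'E'
YAW=np.radians(20.8);O=np.array([.4685,.305,0])
def st(p): # stand -> world
    return O+R.from_euler('z',YAW).apply(p)
def std(d): return R.from_euler('z',YAW).apply(d)
S,C=np.sin(np.pi/6),np.cos(np.pi/6)
Rdown=frame([0,0,-1],np.cross([0,0,-1],std([-1,0,0])))
Rfin=frame(std([C,0,-S]),np.cross(std([C,0,-S]),std([-S,0,-C])))
E
python3 - <<'E'
from h import *
s=ctrl.get_state();print(s["position"],s["ft_force"],s["torque"],s["grip_width"],s["time"])
plan([.44,.25,.32],Rdown,13)
plan(st([.045-.044+.05,0,.169+.087]),Rfin,8,[.44,.25,.32],Rdown)
E
```

```text
[ 0.47192631 -0.09480229  0.32275335] [ 0.03418017  1.05043716 -5.64020309] [-0.48824364  0.11320819 -0.03214968] 0.616998457786276 15.55
13 x [2.48 2.08 0.02] [ 0.    0.01 -9.37] len 0.03237215806888783
8 x [-0.77  0.52  1.31] [-0.  -7.5 -0. ] len 0.016071565520335507
```

Call:
drive_tool(
  motion=[
    [[2.48, 2.08, 0.02], [0, 0, -9.37], -1],
    [[2.48, 2.08, 0.02], [0, 0, -9.37], -1],
    [[2.48, 2.08, 0.02], [0, 0, -9.37], -1],
    [[2.48, 2.08, 0.02], [0, 0, -9.37], -1],
    [[2.48, 2.08, 0.02], [0, 0, -9.37], -1],
    [[2.48, 2.08, 0.02], [0, 0, -9.37], -1],
    [[2.48, 2.08, 0.02], [0, 0, -9.37], -1],
    [[2.48, 2.08, 0.02], [0, 0, -9.37], -1],
    [[2.48, 2.08, 0.02], [0, 0, -9.37], -1],
    [[2.48, 2.08, 0.02], [0, 0, -9.37], -1],
    [[2.48, 2.08, 0.02], [0, 0, -9.37], -1],
    [[2.48, 2.08, 0.02], [0, 0, -9.37], -1],
  ],
)

```text
time: 17.05
position: [0.468, 0.2358, 0.3182]
tool_rot: [0.321, -3.124, 0.003]
ft_force: [0.3, 0.5, -5.7]
grip_width: 0.614
grip_force: 60.0
```

Call:
drive_tool(
  motion=[
    [[2.5, 2.1, 0], [0, 0, -9.4], -1],
    [[0, 0, 0], [0, 0, 0], -1],
    [[-0.77, 0.52, 1.31], [0, -7.5, 0], -1],
    [[-0.77, 0.52, 1.31], [0, -7.5, 0], -1],
    [[-0.77, 0.52, 1.31], [0, -7.5, 0], -1],
    [[-0.77, 0.52, 1.31], [0, -7.5, 0], -1],
    [[0, 0, 0], [0, 0, 0], -1],
  ],
)

```text
time: 17.92
position: [0.4684, 0.2823, 0.2714]
tool_rot: [-0.475, 2.587, 0.122]
ft_force: [-0.1, -1.3, -5.3]
grip_width: 0.618
grip_force: 60.0
```

```bash
python3 - <<'E'
from h import *
s=ctrl.get_state();print(s["position"],s["ft_force"],s["joint_positions"].round(2),s["grip_width"],s["time"])
W=R.from_rotvec(s["tool_rot"]).as_matrix();print(W.round(2))
plan(st([.045-.044+.05,0,.169+.087]),Rfin,5)
E
```

```text
[0.46842085 0.28232186 0.2713512 ] [-0.11785453 -1.28181285 -5.3431322 ] [-1.   -0.19  0.29  2.11  0.33  0.75  1.05] 0.6181191993575457 17.925
[[-0.81 -0.35  0.46]
 [-0.31  0.94  0.17]
 [-0.49 -0.   -0.87]]
5 x [-0.69  0.42  1.03] [-0.03 -6.08  0.02] len 0.013062006270157129
```

Call:
drive_tool(
  motion=[
    [[-0.69, 0.42, 1.03], [0, -6.1, 0], -1],
    [[-0.69, 0.42, 1.03], [0, -6.1, 0], -1],
    [[-0.69, 0.42, 1.03], [0, -6.1, 0], -1],
    [[-0.69, 0.42, 1.03], [0, -6.1, 0], -1],
    [[-0.69, 0.42, 1.03], [0, -6.1, 0], -1],
    [[0, 0, 0], [0, 0, 0], -1],
  ],
)

```text
time: 18.68
position: [0.5151, 0.3121, 0.2606]
tool_rot: [-0.38, 2.142, 0.18]
ft_force: [0.5, -0.1, -5.6]
grip_width: 0.617
grip_force: 60.0
```

```bash
python3 - <<'E'
from h import *
s,a=snap("scene","s6.png");s,t=snap("top","t6.png");s,w=snap("wrist","w6.png");print(s["position"],s["ft_force"],s["joint_positions"].round(2),s["grip_width"],s["time"])
plan(st([.045-.044+.05,0,.169+.087]),Rfin,1)
print(R.from_rotvec(s["tool_rot"]).as_matrix().round(3))
cv2.imwrite("pics/v6.png",np.vstack([np.hstack([cv2.resize(a[60:210,100:300],(400,300)),cv2.resize(t[150:270,110:270],(400,300))]),np.hstack([cv2.resize(w,(400,300)),cv2.resize(w[100:300,100:400],(400,300))])]))
E
```

```text
[0.51499738 0.31246182 0.26157313] [-0.20020639  0.0439982  -5.56081264] [-0.73 -0.14 -0.02  2.29  1.41  0.35 -0.07] 0.6141581535832965 18.775
1 x [0.22 0.94 0.72] [-1.31 -4.22 -0.  ] len 0.012008663505224781
[[-0.527 -0.336  0.781]
 [-0.199  0.942  0.271]
 [-0.826 -0.013 -0.563]]
```

View pics/v6.png

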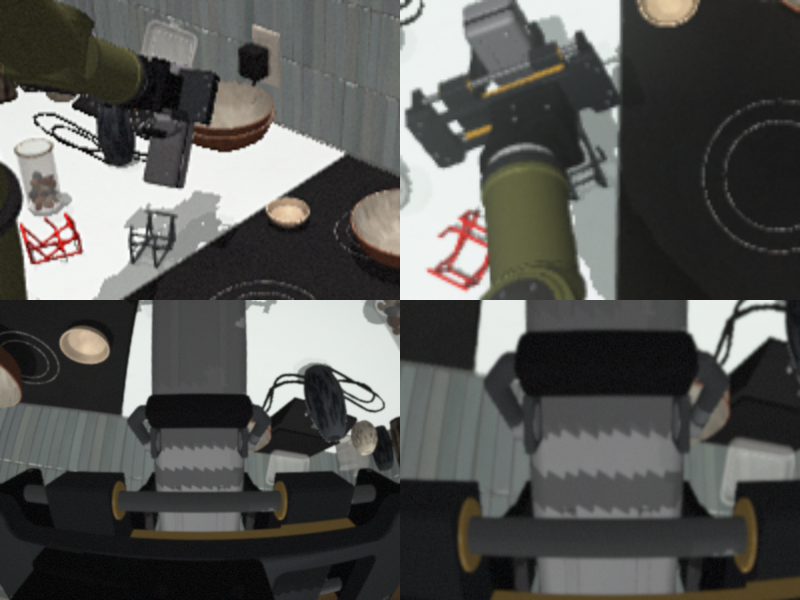

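Call:
drive_tool(
  motion=[
    [[0.1, 0.45, 0.35], [-0.65, -2.1, 0], -1],
    [[0.1, 0.45, 0.35], [-0.65, -2.1, 0], -1],
    [[0, 0, 0], [0, 0, 0], -1],
    [[0, 0, 0], [0, 0, 0], -1],
  ],
)

```text
time: 19.32
position: [0.5158, 0.3234, 0.2567]
tool_rot: [-0.381, 2.067, 0.22]
ft_force: [-0.6, -0.5, -4.8]
grip_width: 0.618
grip_force: 60.0
```

```bash
cat >> h.py <<'E'
def casecorners(s,tz=.022,gx=.045,gy=0):
    # tool frame: heavy end = +x ; grasp at 51 ; top is tz before grasp
    W=R.from_rotvec(s["tool_rot"]);out={}
    for k,(x,y,z) in dict(bottomUndR=(.095+gx,.027,.051+.028),bottomUndL=(.095+gx,-.027,.079),bottomTopR=(.095+gx,.027,.029),bottomTopL=(.095+gx,-.027,.029)).items():
        out[k]=W.apply([x,y+gy,z])+s["position"]
    return out
E
python3 - <<'E'
from h import *
s,a=snap("scene","s7.png");s,t=snap("top","t7.png");print(s["position"],s["joint_positions"].round(2),s["time"])
plan(st([.045-.044+.05,0,.169+.087]),Rfin,1)
cr=a[100:212,140:220];sc=7
v=cv2.resize(cr,None,fx=sc,fy=5.3,interpolation=cv2.INTER_CUBIC)
for k,P in casecorners(s).items():
    p=proj("scene",P);print(k,P.round(3),p.round(1));cv2.circle(v,(int((p[0]-140+.5)*sc),int((p[1]-100+.5)*5.3)),3,(0,0,255),-1)
for P in [(.024,.03,.0516),(.024,-.03,.0516),(0,0,.01)]:
    p=proj("scene",st(P));print(st(P),p);cv2.circle(v,(int((p[0]-140+.5)*sc),int((p[1]-100+.5)*5.3)),3,(0,255,0),-1)
cv2.imwrite("pics/v7.png",v)
E
```

```text
[0.5158763  0.32339308 0.25688467] [-0.73 -0.11 -0.04  2.33  1.8   0.36 -0.46] 19.375
1 x [ 0.07 -0.04  0.06] [0.08 0.06 0.04] len 0.000978077529982783
bottomUndR [0.505 0.348 0.096] [175.6 149.5]
bottomUndL [0.524 0.298 0.096] [190.7 152.5]
bottomTopR [0.464 0.333 0.121] [168.7 149.7]
bottomTopL [0.484 0.282 0.121] [184.3 152.8]
[0.48028261 0.34156734 0.0516    ] [172.63955693 164.70102427]
[0.50158903 0.2854778  0.0516    ] [189.30564389 168.19681355]
[0.4685 0.305  0.01  ] [178.80151525 180.75817177]
```

View pics/v7.png

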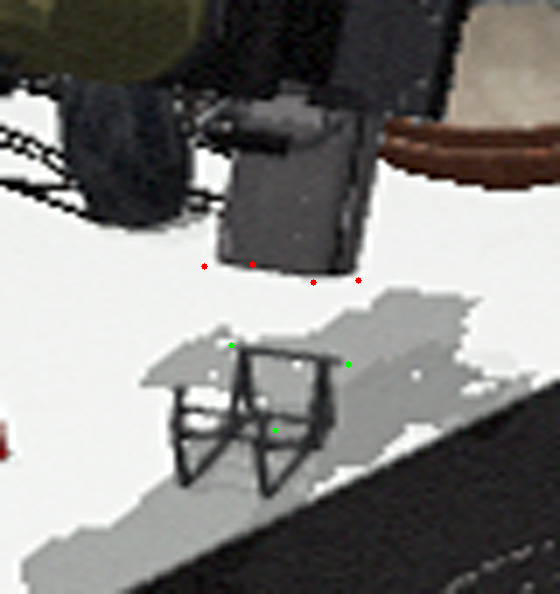

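Red dots are the predicted heavy-end corners and green dots the stand bar and corner. Both agree with the image to about 1–2 px, so the case is aligned above the stand. I'll lower it along its own length, 4 mm off the back.

Call:
drive_tool(
  motion=[
    [[1, 0.1, -0.3], [0, 0, 0], -1],
    [[1.2, 0, 0], [0, 0, 0], -1],
    [[1.2, 0, 0], [0, 0, 0], -1],
    [[1.0, 0, 0], [0, 0, 0], -1],
    [[0.6, 0, 0], [0, 0, 0], -1],
    [[0, 0, 0], [0, 0, 0], -1],
  ],
)

```text
time: 20.18
position: [0.4893, 0.3144, 0.2141]
tool_rot: [-0.382, 2.067, 0.22]
ft_force: [0.8, -0.6, -5.0]
grip_width: 0.612
grip_force: 60.0
```

```bash
python3 - <<'E'
from h import *
s,a=snap("scene","s8.png");s,t=snap("top","t8.png");print(s["position"],s["ft_force"],s["joint_positions"].round(2),s["time"])
plan(st([.001-.0035,0,.169+.002]),Rfin,1)
v=np.hstack([cv2.resize(a[115:205,145:225],(450,500),interpolation=cv2.INTER_CUBIC),cv2.resize(t[165:245,150:206],(350,500),interpolation=cv2.INTER_CUBIC)])
cv2.imwrite("pics/v8.png",v)
E
```

```text
[0.4896233  0.31454772 0.21465782] [ 0.15256651  0.43980406 -4.37294562] [-0.75 -0.09 -0.05  2.41  2.01  0.42 -0.71] 20.225
1 x [ 5.1  -0.14 -0.05] [0.09 0.08 0.08] len 0.050996062128019236
```

View pics/v8.png

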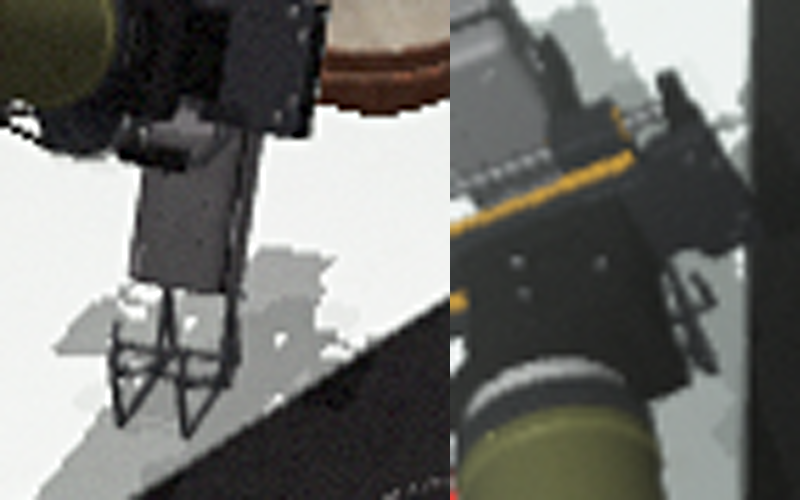

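```bash
python3 - <<'E'
from h import *
from scipy.optimize import least_squares
s=ctrl.get_state()
D=[((.20610408,.61601335,.29116636),(0,0,-1),1.45168),((.53236,-.03917,.25032),(0,0,-1),1.82),((.47049,-.08966,.23923),(0,0,-1),1.96),((.46842,.28232,.27135),(.46,.17,-.87),2.11),((.515,.31246,.26157),(.781,.271,-.563),2.29),((.51588,.32339,.25688),tuple(std([C,0,-S])),2.33),(tuple(s["position"]),tuple(std([C,0,-S])),s["joint_positions"][3])]
P=np.array([d[0] for d in D]);Z=np.array([d[1] for d in D]);J=np.array([d[2] for d in D])
d2=lambda p,z,h,L:((p-L*z-[0,0,h])**2).sum(-1)
f=lambda q:d2(P,Z,q[0],q[1])-(q[2]+q[3]*np.cos(J))
r=least_squares(f,[.3,.2,.3,.3]);h,L,A,B=r.x;print(r.x,r.fun)
for tilt in (60,57,54,50):
  z=std([np.sin(np.radians(tilt)),0,-np.cos(np.radians(tilt))])
  for dz in (0,.01,.02,.03,.05):
    p=st([-.0025,0,.171])-Rfin.apply([dz,0,0]);print(tilt,dz,np.arccos((d2(p,z,h,L)-A)/B).round(3),end=' | ')
  print()
E
```

```text
[0.25433254 0.27575607 0.46719456 0.44559921] [-0.00048349  0.00149061 -0.00077114 -0.00028556 -0.00094131  0.00180758
 -0.00081669]
60 0 2.5 | 60 0.01 2.485 | 60 0.02 2.47 | 60 0.03 2.454 | 60 0.05 2.42 | 
57 0 2.478 | 57 0.01 2.462 | 57 0.02 2.446 | 57 0.03 2.429 | 57 0.05 2.395 | 
54 0 2.453 | 54 0.01 2.437 | 54 0.02 2.42 | 54 0.03 2.403 | 54 0.05 2.368 | 
50 0 2.417 | 50 0.01 2.4 | 50 0.02 2.383 | 50 0.03 2.365 | 50 0.05 2.329 |
```

All pictures are used up, so it's numbers only from here. The arm model fit says the elbow would pass its limit (2.45) at the seated pose. Pads across the width leave pitch free, so I'll lay the case down again and regrip with the tool tilted toward the light end. That keeps the wrist higher at placing. First I'll compute how much tilt is needed and the way back.

```bash
python3 - <<'E'
from h import *
h,L,A,B=.25433,.27576,.46719,.4456
s=ctrl.get_state()
for gx in (.043,.049):
 for t in (0,10,15,20,25):
  a=np.radians(60-t);z=std([np.sin(a),0,-np.cos(a)])
  g=st(np.array([.026,0,.105])+np.array([S,0,C])*gx+np.array([-C,0,S])*.003)
  w=g-(.051+L)*z-[0,0,h];print(gx,t,np.arccos(((w**2).sum()-A)/B).round(3),(g-.051*z).round(3))
up=s["position"]-R.from_rotvec(s["tool_rot"]).apply([.05,0,0])
plan([.44,.25,.32],Rdown,9,up,R.from_rotvec(s["tool_rot"]))
b=np.radians(-101);u=np.array([np.cos(b),np.sin(b),0]);Rc=frame([0,0,-1],np.cross([0,0,-1],-u))
plan([.472,-.0948,.32],Rc,13,[.44,.25,.32],Rdown)
E
```

```text
0.043 0 2.494 [0.469 0.305 0.169]
0.043 10 2.395 [0.474 0.307 0.177]
0.043 15 2.337 [0.477 0.308 0.18 ]
0.043 20 2.274 [0.48  0.309 0.183]
0.043 25 2.209 [0.483 0.311 0.186]
0.049 0 2.485 [0.472 0.306 0.174]
0.049 10 2.385 [0.477 0.308 0.182]
0.049 15 2.326 [0.48  0.309 0.185]
0.049 20 2.263 [0.483 0.31  0.188]
0.049 25 2.197 [0.486 0.312 0.191]
9 x [ 0.52 -0.47 -1.2 ] [0.   6.68 0.01] len 0.013955829834394593
13 x [-2.11 -2.45  0.  ] [0.   0.   9.37] len 0.032366718643367196
```

Call:
drive_tool(
  motion=[
    [[-1.25, 0, 0], [0, 0, 0], -1],
    [[-1.25, 0, 0], [0, 0, 0], -1],
    [[-1.25, 0, 0], [0, 0, 0], -1],
    [[-1.25, 0, 0], [0, 0, 0], -1],
    [[0.26, -0.23, -0.6], [0, 3.34, 0], -1],
    [[0.26, -0.23, -0.6], [0, 3.34, 0], -1],
    [[0.26, -0.23, -0.6], [0, 3.34, 0], -1],
    [[0.26, -0.23, -0.6], [0, 3.34, 0], -1],
    [[0.52, -0.47, -1.2], [0, 6.68, 0], -1],
    [[0.52, -0.47, -1.2], [0, 6.68, 0], -1],
    [[0.52, -0.47, -1.2], [0, 6.68, 0], -1],
    [[0, 0, 0], [0, 0, 0], -1],
  ],
)

```text
time: 21.78
position: [0.4664, 0.2803, 0.2824]
tool_rot: [-0.483, 2.631, 0.116]
ft_force: [-0.3, 0.6, -5.4]
grip_width: 0.612
grip_force: 60.0
```

```bash
python3 - <<'E'
from h import *
s=ctrl.get_state();print(s["position"],s["joint_positions"].round(2))
plan([.44,.25,.32],Rdown,4)
E
```

```text
[0.4663752  0.28029612 0.28244055] [-0.92 -0.18  0.23  2.06  0.26  0.82  1.11]
4 x [ 0.58 -0.47 -1.17] [-0.    6.76  0.  ] len 0.013854368981113504
```

Call:
drive_tool(
  motion=[
    [[0.58, -0.47, -1.17], [0, 6.76, 0], -1],
    [[0.58, -0.47, -1.17], [0, 6.76, 0], -1],
    [[0.58, -0.47, -1.17], [0, 6.76, 0], -1],
    [[0.58, -0.47, -1.17], [0, 6.76, 0], -1],
    [[-2.11, -2.45, 0], [0, 0, 9.37], -1],
    [[-2.11, -2.45, 0], [0, 0, 9.37], -1],
    [[-2.11, -2.45, 0], [0, 0, 9.37], -1],
    [[-2.11, -2.45, 0], [0, 0, 9.37], -1],
    [[-2.11, -2.45, 0], [0, 0, 9.37], -1],
    [[-2.11, -2.45, 0], [0, 0, 9.37], -1],
    [[-2.11, -2.45, 0], [0, 0, 9.37], -1],
    [[-2.11, -2.45, 0], [0, 0, 9.37], -1],
  ],
)

```text
time: 23.28
position: [0.5552, 0.0373, 0.3171]
tool_rot: [1.436, 2.792, -0.008]
ft_force: [-0.2, 0.4, -5.5]
grip_width: 0.613
grip_force: 60.0
```

Call:
drive_tool(
  motion=[
    [[-2.11, -2.45, 0], [0, 0, 9.37], -1],
    [[-2.11, -2.45, 0], [0, 0, 9.37], -1],
    [[-2.11, -2.45, 0], [0, 0, 9.37], -1],
    [[-2.11, -2.45, 0], [0, 0, 9.37], -1],
    [[-2.11, -2.45, 0], [0, 0, 9.37], -1],
    [[0, 0, 1], [0, 0, 0], -1],
    [[0, 0, 3], [0, 0, 0], -1],
    [[0, 0, 4], [0, 0, 0], -1],
    [[0, 0, 4], [0, 0, 0], -1],
    [[0, 0, 4], [0, 0, 0], -1],
    [[0, 0, 3], [0, 0, 0], -1],
    [[0, 0, 0], [0, 0, 0], -1],
  ],
)

```text
time: 24.78
position: [0.4688, -0.0944, 0.1259]
tool_rot: [-2.42, -2.001, 0.014]
ft_force: [-0.9, 0.1, -5.1]
grip_width: 0.614
grip_force: 60.0
```

```bash
python3 - <<'E'
from h import *
s=ctrl.get_state();print(s["position"],s["ft_force"],s["joint_positions"].round(2))
b=np.radians(-101);u=np.array([np.cos(b),np.sin(b),0]);Rc=frame([0,0,-1],np.cross([0,0,-1],-u))
plan([.472,-.0948,.0835],Rc,1)
s,w=snap("wrist","w9.png")
E
```

```text
[ 0.46876478 -0.09440158  0.12593485] [-0.94766271  0.07362065 -5.06892628] [-0.58  0.14  0.77  2.07 -0.11  0.98  0.06]
1 x [0.05 0.36 4.24] [-0.4   0.35  0.18] len 0.04255986428473585
```

Call:
drive_tool(
  motion=[
    [[0, 0.1, 1.5], [-0.4, 0.35, 0.2], -1],
    [[0, 0, 1.2], [0, 0, 0], -1],
    [[0, 0, 0.8], [0, 0, 0], -1],
    [[0, 0, 0.4], [0, 0, 0], -1],
    [[0, 0, 0.2], [0, 0, 0], -1],
    [[0, 0, 0], [0, 0, 0], -1],
  ],
)

```text
time: 25.58
position: [0.4719, -0.095, 0.0877]
tool_rot: [2.425, 1.995, 0.009]
ft_force: [-0.3, 1.0, -4.7]
grip_width: 0.613
grip_force: 60.0
```

Call:
drive_tool(
  motion=[
    [[0, 0, 0.2], [0, 0, 0], -1],
    [[0, 0, 0.15], [0, 0, 0], -1],
    [[0, 0, 0.1], [0, 0, 0], -1],
    [[0, 0, 0], [0, 0, 0], -1],
    [[0, 0, 0], [0, 0, 0], -1],
  ],
)

```text
time: 26.2
position: [0.4719, -0.0951, 0.0832]
tool_rot: [2.425, 1.995, 0.009]
ft_force: [-0.4, -0.3, -2.2]
grip_width: 0.613
grip_force: 60.0
```

Call:
drive_tool(
  motion=[
    [[0, 0, 0.05], [0, 0, 0], -1],
    [[0, 0, 0], [0, 0, 0], 0.6],
    [[0, 0, 0], [0, 0, 0], 0.6],
    [[0, 0, 0], [0, 0, 0], 0.6],
    [[-0.71, 0, 0.05], [0, 8, 0], 0.6],
    [[-0.71, 0, 0.05], [0, 8, 0], 0.6],
    [[0, 0, 0], [0, 0, 0], 0.6],
    [[0, 0, 0], [0, 0, 0], 0.6],
  ],
  force=60,
)

```text
time: 27.2
position: [0.4691, -0.1081, 0.0804]
tool_rot: [-2.276, -1.874, -0.326]
ft_force: [-0.7, 0.1, 0.3]
grip_width: 0.799
grip_force: 0.0
```

```bash
python3 - <<'E'
from h import *
s=ctrl.get_state();W=R.from_rotvec(s["tool_rot"]);print(s["position"],s["ft_force"],s["grip_width"],"grasp",s["position"]+W.apply([0,0,.051]),W.as_matrix().round(3))
# case ends in wrist picture and now
s,w=snap("wrist","w10.png")
g=cv2.cvtColor(w,cv2.COLOR_BGR2GRAY)
for c in (240,256,270): print(c,''.join('%4d'%v for v in g[0:230:4,c]))
b=np.radians(-101);u=np.array([np.cos(b),np.sin(b),0]);c=np.array([.4793,-.050,.053])
for e in (-.095,.095): print(wproj(c+u*e,s))
E
```

```text
[ 0.46913499 -0.10814857  0.0804066 ] [-0.6866687   0.14569669  0.32420654] 0.798627546167349 grasp [ 0.47205102 -0.0943103   0.03140661] [[ 0.184  0.981  0.057]
 [ 0.943 -0.192  0.271]
 [ 0.277  0.004 -0.961]]
240   62 152 229 230 231 232 232 233 233 233 234 234 235 235 235 236 236 236 236 236 237 165  55  54  75  87  64  46  47  48  43 124 153 148 223 230 230 230 230 234 239 240 240 240 240 241 240 241 240 241 241 240 241 241 241 197 166 166
256   62 159 228 230 231 232 233 233 233 233 234 235 234 235 234 234 235 236 236 237 237 162  57  53  71  82  62  47  49  46  46 127 158 146 200 230 230 231 231 235 240 240 239 239 240 240 239 239 240 240 240 239 240 240 239 228 166 165
270   61 152 228 230 231 231 232 233 233 234 234 233 234 235 235 235 235 236 236 237 237 161  53  56  73  83  63  47  47  47  46 123 165 146 155 228 230 231 230 238 239 239 239 239 239 238 240 240 240 240 240 239 239 239 239 180 166 166
[252.79400862  -5.35309443]
[253.37661913 354.12526286]
```

Call:
drive_tool(
  motion=[
    [[0, 0, 0], [0, 0, 0], 0],
    [[0, 0, 0], [0, 0, 0], -1],
    [[0, 0, 0], [0, 0, 0], -1],
    [[0, 0, 0], [0, 0, 0], -1],
  ],
  force=60,
)

```text
time: 27.75
position: [0.4693, -0.1079, 0.0806]
tool_rot: [-2.274, -1.874, -0.329]
ft_force: [0.3, 2.5, -0.9]
grip_width: 0.615
grip_force: 60.0
```

```bash
python3 - <<'E'
from h import *
s=ctrl.get_state();W=R.from_rotvec(s["tool_rot"]);g=s["position"]+W.apply([0,0,.051]);print(s["position"],g,s["grip_width"],s["grip_force"])
m=W.as_matrix();print("tilt",np.degrees(np.arccos(-m[2,2])))
b=np.radians(-101);u=np.array([np.cos(b),np.sin(b),0])
for r in (3,6): print("heavy end dist from grasp",(wonz((256,r),s,.053)-g)@-u,(wonz((256,r),s,.045)-g)@-u)
E
```

```text
[ 0.46925244 -0.10791959  0.08059546] [ 0.4722176  -0.093962    0.03163228] 0.6151902641800394 59.98434366772926
tilt 16.247414072092404
heavy end dist from grasp 0.13395488422665155 0.1402814861263408
heavy end dist from grasp 0.13173917124473017 0.13793559882835377
```

```bash
cat >> h.py <<'E'
PHI=R.from_euler('y',np.radians(16.25));RF=Rfin*PHI;RD=Rdown*PHI
def seat(lift=0,off=0,t=.137): # TCP for case 'lift' above floor, 'off' from back
    g=st(np.array([0,0,.01])+(t+lift)*np.array([S,0,C])+(.0286+off)*np.array([-C,0,S]))
    return g-.051*RF.as_matrix()[:,2]
E
python3 - <<'E'
from h import *
s=ctrl.get_state();p=s["position"]+[0,0,.24];R0=R.from_rotvec(s["tool_rot"])
plan(p,R0,8);plan([.43,.25,.33],RD,13,p,R0);plan(seat(.1,.0035),RF,8,[.43,.25,.33],RD);print(seat(.1,.0035),seat())
E
```

```text
8 x [ 0.84  0.01 -2.88] [-0. -0. -0.] len 0.03000000000000002
13 x [2.53 2.12 0.67] [ 2.63  0.02 -9.  ] len 0.03366988714723292
8 x [-1.29  0.47  1.05] [ 0.  -7.5  0. ] len 0.01727375637878062
[0.52032058 0.32468479 0.26813858] [0.47641284 0.30800581 0.17978604]
```

Call:
drive_tool(
  motion=[
    [[0.14, 0, -0.48], [0, 0, 0], -1],
    [[0.42, 0, -1.44], [0, 0, 0], -1],
    [[0.84, 0.01, -2.88], [0, 0, 0], -1],
    [[0.98, 0.01, -3.36], [0, 0, 0], -1],
    [[0.98, 0.01, -3.36], [0, 0, 0], -1],
    [[0.98, 0.01, -3.36], [0, 0, 0], -1],
    [[0.98, 0.01, -3.36], [0, 0, 0], -1],
    [[0.84, 0.01, -2.88], [0, 0, 0], -1],
    [[0.42, 0, -1.44], [0, 0, 0], -1],
    [[0.14, 0, -0.48], [0, 0, 0], -1],
  ],
)

```text
time: 29.0
position: [0.4683, -0.1088, 0.321]
tool_rot: [-2.277, -1.873, -0.329]
ft_force: [-0.1, -0.0, -6.4]
grip_width: 0.614
grip_force: 60.0
```

Call:
drive_tool(
  motion=[
    [[2.53, 2.12, 0.67], [2.63, 0.02, -9], -1],
    [[2.53, 2.12, 0.67], [2.63, 0.02, -9], -1],
    [[2.53, 2.12, 0.67], [2.63, 0.02, -9], -1],
    [[2.53, 2.12, 0.67], [2.63, 0.02, -9], -1],
    [[2.53, 2.12, 0.67], [2.63, 0.02, -9], -1],
    [[2.53, 2.12, 0.67], [2.63, 0.02, -9], -1],
    [[2.53, 2.12, 0.67], [2.63, 0.02, -9], -1],
    [[2.53, 2.12, 0.67], [2.63, 0.02, -9], -1],
    [[2.53, 2.12, 0.67], [2.63, 0.02, -9], -1],
    [[2.53, 2.12, 0.67], [2.63, 0.02, -9], -1],
    [[2.53, 2.12, 0.67], [2.63, 0.02, -9], -1],
    [[2.53, 2.12, 0.67], [2.63, 0.02, -9], -1],
  ],
)

```text
time: 30.5
position: [0.4592, 0.2353, 0.3266]
tool_rot: [0.291, -2.844, 0.042]
ft_force: [0.2, 0.6, -5.9]
grip_width: 0.616
grip_force: 60.0
```

Call:
drive_tool(
  motion=[
    [[2.53, 2.12, 0.67], [2.63, 0.02, -9], -1],
    [[0, 0, 0], [0, 0, 0], -1],
  ],
)

```text
time: 30.75
position: [0.4273, 0.2529, 0.3277]
tool_rot: [0.526, -2.812, 0.073]
ft_force: [-0.1, 0.0, -5.4]
grip_width: 0.617
grip_force: 60.0
```

```bash
python3 - <<'E'
from h import *
s=ctrl.get_state();print(s["position"],s["ft_force"],s["joint_positions"].round(2),s["grip_width"],s["torque"])
plan(seat(.1,.0035),RF,9)
E
```

```text
[0.42734075 0.25289475 0.32770851] [-0.12756799  0.00770928 -5.43413016] [-0.8   0.16  0.27  1.61 -0.09  1.66  1.42] 0.6172539130378965 [ 0.43431414 -0.9631191  -0.00895344]
9 x [-1.16  0.37  0.92] [ 0.02 -6.67  0.04] len 0.015274986124667702
```

Call:
drive_tool(
  motion=[
    [[-1.16, 0.37, 0.92], [0, -6.67, 0], -1],
    [[-1.16, 0.37, 0.92], [0, -6.67, 0], -1],
    [[-1.16, 0.37, 0.92], [0, -6.67, 0], -1],
    [[-1.16, 0.37, 0.92], [0, -6.67, 0], -1],
    [[-1.16, 0.37, 0.92], [0, -6.67, 0], -1],
    [[-1.16, 0.37, 0.92], [0, -6.67, 0], -1],
    [[-1.16, 0.37, 0.92], [0, -6.67, 0], -1],
    [[-1.16, 0.37, 0.92], [0, -6.67, 0], -1],
    [[-1.16, 0.37, 0.92], [0, -6.67, 0], -1],
    [[0, 0, 0], [0, 0, 0], -1],
    [[0, 0, 0], [0, 0, 0], -1],
  ],
)

```text
time: 32.12
position: [0.5236, 0.3192, 0.2682]
tool_rot: [-0.427, 2.349, 0.169]
ft_force: [-0.0, 0.7, -5.1]
grip_width: 0.617
grip_force: 60.0
```

```bash
python3 - <<'E'
from h import *
s,a=snap("scene","s11.png");print(s["position"],s["ft_force"],s["joint_positions"].round(2),s["time"])
plan(seat(.1,.0035),RF,1)
plan(seat(.05,.0035),RF,4)
# case heavy end: compare edge rows in scene with predicted
W=R.from_rotvec(s["tool_rot"])*PHI.inv();g=s["position"]+R.from_rotvec(s["tool_rot"]).apply([0,0,.051])
for k,v in dict(TopR=(.137,.027,-.0214),TopL=(.137,-.027,-.0214),UndL=(.137,-.027,.0286)).items(): print(k,proj("scene",g+W.apply(v)).round(1))
gr=cv2.cvtColor(a,cv2.COLOR_BGR2GRAY)
print("cols 160..200");
for r in range(128,176,2): print(r,' '.join('%3d'%v for v in gr[r,160:202]))
E
```

```text
[0.5236403  0.31923344 0.26819588] [-0.04140385  0.71901831 -5.05090233] [-0.81 -0.1   0.1   2.14  0.61  0.45  0.76] 32.125
1 x [ 0.17  0.59 -0.05] [-0.14 -0.06 -0.1 ] len 0.006151666621661217
4 x [1.24 0.15 0.34] [-0.04 -0.02 -0.03] len 0.012963218117297334
TopR [170.2 149.7]
TopL [185.9 152.8]
UndL [192.3 152.6]
cols 160..200
128  34  28  29  23  45  35  30 100 241 231   9  10  11  65  69   0   9   8  16  13   5  12  30  50  39  51  64  72  77  71  65  53  24  61  64  60  44  42  52  73  71  61
130  32  26  20  28  28  25  20 103 255 245 245 249 228 231 143  69  66  62  68  66  63  60  63  74  74  71  71  73  72  68  62  46  33  60  56 111  27  35  45  45  42  46
132  30  33  18  22  19  26  20 102 254 244 240 241 243 250 107  66  77  71  72  73  71  74  71  73  73  72  69  73  74  71  59  28  56  55  65 206 235 232  33  22  32  35
134  28  23  19  21  22   8  36 150 255 250 244 243 246 252  55  72  73  68  72  74  78  73  75  71  78  80  73  72  72  63  57  21  61  51  72 247 244 242 242 245 249 223
136  24  21  17  30  25  26  23   1  15  32 164 156 157 127  63  69  73  74  76  7
[... 2657 characters left out ...]
 163 152 148
168 244 242 244 245 247 157 162 167 168 165 166 164 168 147  38  69 175 172 166 159 163 151 144 154 244  58  38  85 103 169 166 165 164 167 165 165 164 167 155 147 143 144
170 243 244 244 199 157 165 165 164 163 167 161 167 168 106  40  49 175 170 167 162 168 163 167 165 167  70  46 139 170 168 168 167 165 152 141 146 146 145 146 147 146 144
172 242 243 243 247 235 171 204 239 156 164 238 251 241  93  33  44 141 169 165 164 153 144 155 169 143  43  39 115 171 167 167 150 143 145 151 145 147 146 145 146 145 146
174 242 243 242 247 254  61 158 251 247 245 245 246 254  59  79  46 160 203 185 144 143 146 152 156 125  41  38  97 154 151 147 147 148 148 146 150 145 147 144 148 146 146
```

Case corners observed at (172,150) and (192,152) match the prediction, and the stand bar, mid at about (181,166.5), matches too. I'll descend in stages.

Call:
drive_tool(
  motion=[
    [[0.17, 0.59, -0.05], [-0.14, -0.06, -0.1], -1],
    [[0, 0, 0], [0, 0, 0], -1],
    [[0.96, 0, 0.28], [0, 0, 0], -1],
    [[0.96, 0, 0.28], [0, 0, 0], -1],
    [[0.96, 0, 0.28], [0, 0, 0], -1],
    [[0.96, 0, 0.28], [0, 0, 0], -1],
    [[0.96, 0, 0.28], [0, 0, 0], -1],
    [[0, 0, 0], [0, 0, 0], -1],
  ],
)

```text
time: 33.17
position: [0.4958, 0.3161, 0.2234]
tool_rot: [-0.434, 2.345, 0.173]
ft_force: [0.4, -0.2, -4.8]
grip_width: 0.613
grip_force: 60.0
```

```bash
python3 - <<'E'
from h import *
s=ctrl.get_state();print(s["position"],s["ft_force"],s["joint_positions"].round(2),s["time"])
plan(seat(.05,.0035),RF,1);plan(seat(.008,.0035),RF,5)
E
```

```text
[0.49582257 0.316056   0.22337957] [ 0.37913319 -0.19178812 -4.78877758] [-0.79 -0.1   0.05  2.24  0.78  0.38  0.55] 33.175
1 x [-0.17 -0.06 -0.04] [ 0.05 -0.    0.16] len 0.001859548520470607
5 x [ 0.77 -0.01  0.23] [ 0.01 -0.    0.03] len 0.00805198571655189
```

Call:
drive_tool(
  motion=[
    [[0.77, 0, 0.23], [0, 0, 0], -1],
    [[0.77, 0, 0.23], [0, 0, 0], -1],
    [[0.77, 0, 0.23], [0, 0, 0], -1],
    [[0, 0, 0], [0, 0, 0], -1],
  ],
)

```text
time: 33.67
position: [0.4851, 0.3122, 0.2032]
tool_rot: [-0.434, 2.344, 0.174]
ft_force: [0.3, 0.5, -5.0]
grip_width: 0.615
grip_force: 60.0
```

Call:
drive_tool(
  motion=[
    [[0.6, 0, 0.18], [0, 0, 0], -1],
    [[0.5, 0, 0.15], [0, 0, 0], -1],
    [[0, 0, 0], [0, 0, 0], -1],
  ],
)

```text
time: 34.05
position: [0.48, 0.3102, 0.1934]
tool_rot: [-0.434, 2.344, 0.174]
ft_force: [0.3, 0.0, -4.3]
grip_width: 0.613
grip_force: 60.0
```

```bash
python3 - <<'E'
from h import *
s,a=snap("scene","s12.png");print(s["position"],s["ft_force"],s["joint_positions"].round(2),s["time"])
plan(seat(0,.0035),RF,1);
gr=cv2.cvtColor(a,cv2.COLOR_BGR2GRAY)
for r in range(156,194,2): print(r,' '.join('%3d'%v for v in gr[r,160:196]))
E
```

```text
[0.47996001 0.31020013 0.19336833] [ 0.33973723  0.02702193 -4.29521872] [-0.77 -0.09  0.01  2.3   0.94  0.34  0.37] 34.05
1 x [ 1.39 -0.09  0.37] [0.09 0.12 0.12] len 0.01439600476968749
156 243 242 243 246 232 232 173 179  55  20  11   8   8  13   7  19  24  42  54  60  67  72  72  69  64  39  38  56  59 157 251 244 241 243 241 242
158 243 241 242 241 243 244 247 252 128  68  73  71  71  59  63  60  71  74  76  74  72  72  72  68  61  10  52  50  67 222 247 242 244 243 243 242
160 242 243 243 242 243 243 245 253  75  68  71  75  74  71  73  74  71  73  73  83  71  76  73  61  52  17  59  58 108 255 244 242 242 242 242 242
162 243 241 243 243 243 243 246 213  58  72  74  71  72  72  70  73  72  74  76  68  70  71  72  58  46  48  53  50  97 213 208 250 247 246 247 248
164 242 243 242 243 243 244 249 182  64  76  71  68  75  75  79  75  72  75  72  67  74  72  74  54  48 109  52  58 135 171 163 161 163 158 162 159
166 243 243 243 244 244 246 254 110  67  72  71  70  78  77  79  75  72  71  78  75  69  70  66  53  53  83  53  63 166 169 164 163 166 164 164 163
168 243 245 246 247 249 
[... 1199 characters left out ...]
 153 104  50 107 155 146 143  61  38  30  52  79  79  60  40  34  50 122 151 146 145 147 143 150 145 147 148
186 235 233 235 239 248  29  93 156 128  60  64 135 150 149 148 147  88  43 158 150 148 132  65  82 147 151 147 148 146 145 148 147 144 166 166 141
188 234 234 238 240 140  60  47 118  58  74 140 148 147 143 147 150 110  40 127 154 115  50 107 151 147 145 150 148 147 148 149 147 186 139  57  43
190 234 239 239 138 163  86  36  47 136 153 147 146 147 144 149 149 140  40  91  93  66 134 151 148 144 148 149 148 152 144  94  55  35  25  29  31
192 248 156 166 166 167 157 147 142 145 147 165 162 162 162 145 150 151  56  48  63 143 149 148 146 150 155 132  93  36  28  27  31  32  27  34  28
```

Call:
drive_tool(
  motion=[
    [[0.48, 0, 0.14], [0, 0, 0], -1],
    [[0.38, 0, 0.11], [0, 0, 0], -1],
    [[0.2, 0, 0.06], [0, 0, 0], -1],
    [[0, 0, 0], [0, 0, 0], -1],
  ],
)

```text
time: 34.6
position: [0.4751, 0.3084, 0.1842]
tool_rot: [-0.433, 2.343, 0.174]
ft_force: [0.1, -0.2, -5.7]
grip_width: 0.616
grip_force: 60.0
```

Call:
drive_tool(
  motion=[
    [[0.1, 0, 0.03], [0, 0, 0], -1],
    [[0.1, 0, 0.03], [0, 0, 0], -1],
    [[0, 0, 0], [0, 0, 0], -1],
  ],
)

```text
time: 34.98
position: [0.4742, 0.3081, 0.1826]
tool_rot: [-0.433, 2.343, 0.174]
ft_force: [0.2, -0.2, -5.7]
grip_width: 0.616
grip_force: 60.0
```

Call:
drive_tool(
  motion=[
    [[0.1, 0, 0.03], [0, 0, 0], -1],
    [[0.1, 0, 0.03], [0, 0, 0], -1],
    [[0, 0, 0], [0, 0, 0], -1],
  ],
)

```text
time: 35.35
position: [0.4736, 0.3081, 0.1815]
tool_rot: [-0.433, 2.342, 0.175]
ft_force: [-0.5, 0.7, -2.1]
grip_width: 0.615
grip_force: 60.0
```

Call:
drive_tool(
  motion=[
    [[0.1, 0, 0.03], [0, 0, 0], -1],
    [[0, 0, 0], [0, 0, 0], -1],
  ],
)

```text
time: 35.6
position: [0.4736, 0.3081, 0.1813]
tool_rot: [-0.433, 2.341, 0.175]
ft_force: [1.5, -0.5, 1.5]
grip_width: 0.619
grip_force: 60.0
```

Call:
drive_tool(
  motion=[
    [[-0.04, 0, 0.14], [0, 0, 0], -1],
    [[-0.04, 0, 0.14], [0, 0, 0], -1],
    [[0, 0, 0], [0, 0, 0], -1],
  ],
)

```text
time: 35.98
position: [0.4758, 0.3092, 0.18]
tool_rot: [-0.433, 2.341, 0.176]
ft_force: [-3.5, -2.1, 8.4]
grip_width: 0.616
grip_force: 60.0
```

```bash
python3 - <<'E'
from h import *
s,a=snap("scene","s13.png");print(s["position"],s["ft_force"],s["joint_positions"].round(2),s["time"])
plan(seat(0,0),RF,1);
gr=cv2.cvtColor(a,cv2.COLOR_BGR2GRAY)
for r in range(160,194,3): print(r,' '.join('%3d'%v for v in gr[r,160:196]))
E
```

```text
[0.47583237 0.30918186 0.18001751] [-3.52056145 -2.05645439  8.36515657] [-0.76 -0.07 -0.    2.32  1.04  0.32  0.26] 35.975
1 x [ 0.   -0.13  0.03] [0.12 0.28 0.09] len 0.001325347919069073
160 242 243 244 247 236 234 174 117  17  18  21  16  14   5   7  17  48  46  49  65  67  79  71  63  54  16  58  54  73 249 246 242 242 242 243 242
163 243 244 242 243 242 244 247 215  59  68  75  71  78  72  73  72  74  74  73  70  74  67  70  59  44  24  56  58 115 211 204 198 209 248 247 245
166 243 243 243 243 244 246 250 124  62  71  77  74  76  72  76  74  72  74  71  75  71  71  71  61  36  57  53  60 165 167 164 163 164 163 163 159
169 244 246 247 250 200 165 208  58  71  74  93  79  81  75  75  72  73  77  73  72  69  70  61  53  79  60  54  85 153 169 168 165 166 169 167 165
172 160 162 161 165 166 126 108  70  72  75  74  71  74  77  75  73  77  67  66  72  71  69  55  52  98  52  53 106 158 152 143 142 143 144 142 145
175 167 163 167 168 141  50  66  73  73  74  71  72  74  74  70  77  72  71  76  77  75  63  55  31  61  58  50  97 153 147 144 146 146 148 148 147
178 164 166 171 246 15
[... 165 characters left out ...]
  46  56  61  64  65  71  71  61  53  65  78  63  61  18  63  58  50  64 139 152 147 144 147 145 147 146 148
184 238 232 235 241 178  32 141 150 147 149  99  47 107 155 143 141  59  35  32  77  79 103  56  42  43  51 120 150 144 145 144 148 145 148 145 160
187 234 233 238 241 186  50  80 156  84  47 104 150 147 146 150 148  86  41 132 151 151  85  60 137 150 152 145 148 148 145 148 149 169 152 130  94
190 234 239 136 142 147  88  28  47 137 150 147 144 146 145 148 147 142  38  94  93  65 138 153 148 148 148 149 150 152 143  95  66  32  27  32  30
193 159 166 168 168 168 172 161 163 164 161 165 168 159 160 163 144 149  79  57 139 152 147 149 154 140  95  73  37  32  30  35  33  32  36  31  34
```

The case sits on the floor and back, where the predicted pose had it, and the stand has not moved. I'll ease the load, release and withdraw.

Call:
drive_tool(
  motion=[
    [[-0.06, 0, -0.05], [0, 0, 0], -1],
    [[0, 0, 0], [0, 0, 0], -1],
    [[0, 0, 0], [0, 0, 0], 0.3],
    [[0, 0, 0], [0, 0, 0], 0.45],
    [[0, 0, 0], [0, 0, 0], 0.6],
    [[0, 0, 0], [0, 0, 0], 0.6],
    [[0, 0, 0], [0, 0, 0], 0.6],
  ],
)

```text
time: 36.9
position: [0.4752, 0.3085, 0.1791]
tool_rot: [-0.433, 2.343, 0.174]
ft_force: [-0.6, 0.4, -0.9]
grip_width: 0.799
grip_force: 0.0
```

```bash
python3 - <<'E'
from h import *
s,a=snap("scene","s14.png");print(s["position"],s["ft_force"],s["grip_width"],s["time"])
b=cv2.imread("pics/s13.png");d=cv2.absdiff(a[100:195,140:225],b[100:195,140:225]).max(2)>50
ys,xs=np.nonzero(d);print(d.sum(),xs.mean()+140 if len(xs) else 0,ys.mean()+100 if len(ys) else 0, (ys>60).sum())
E
```

```text
[0.4752177  0.30852155 0.17913214] [-0.60864809  0.38793023 -0.86944299] 0.7985942558126421 36.9
202 176.20792079207922 148.96534653465346 59
```

Call:
drive_tool(
  motion=[
    [[0, 0, -0.5], [0, 0, 0], 0.6],
    [[0, 0, -1], [0, 0, 0], 0.6],
    [[0, 0, -1.5], [0, 0, 0], 0.6],
    [[0, 0, -2], [0, 0, 0], 0.6],
    [[0, 0, -2.5], [0, 0, 0], 0.6],
    [[0, 0, -2.5], [0, 0, 0], 0.6],
    [[0, 0, -2], [0, 0, 0], 0.6],
    [[0, 0, 0], [0, 0, 0], 0.6],
  ],
)

```text
time: 37.95
position: [0.418, 0.2999, 0.2532]
tool_rot: [-0.428, 2.349, 0.161]
ft_force: [-0.5, -0.2, -0.7]
grip_width: 0.801
grip_force: 0.0
```

```bash
python3 - <<'E'
from h import *
s,a=snap("scene","s15.png");print(s["position"],s["ft_force"],s["joint_positions"].round(2),s["time"])
gr=cv2.cvtColor(a,cv2.COLOR_BGR2GRAY)
for r in range(112,194,4): print(r,' '.join('%3d'%v for v in gr[r,160:200]))
gt=s
c=st(np.array([.026,0,.105]));ax=std([S,0,C]);n=std([-C,0,S]);y=std([0,1,0])
for k,v in dict(lightTopL=(.095,-.027,.025),lightTopR=(.095,.027,.025),heavyTopR=(-.095,.027,.025),heavyTopL=(-.095,-.027,.025),lightUndL=(.095,-.027,-.025)).items(): print(k,proj("scene",c+ax*v[0]+y*v[1]+n*v[2]).round(1))
E
```

```text
[0.41795563 0.29987142 0.25323215] [-0.52562751 -0.20419533 -0.71096361] [-0.69 -0.3  -0.16  2.33  0.63  0.51  0.61] 37.95
112  12  13   6  17  16   8   0   1   2  15   9  34  45  49  48  45  45  47  50  46  41  47  68  60  44  49  49   3  27 125 117 118 118 125 126 125 133 132 121 119
116  22  13  12  13  13  17  11   8   4  18  44  52  51  42  44  43  43  49  52  47  52  48  48  60  81  41  12  11  19  64 122 126 129 123 131 137 143 146 141 147
120  17  15   8   7  18   1   1   2   9  43  48  49  45  46  51  52  50  49  49  50  44  52  48  45  45  22  25   2  67  88  51  79  96 127 134 130 132 134 137 141
124  11  20   9  13   3  21   7  17  49  46  46  48  46  49  49  50  45  46  44  51  48  50  50  29  23  12  12  59 147 170 138 177  99  53  31  37  36  40  38  35
128  25  19  21   6  26  35  15  29  30  33  36  45  49  53  54  46  48  52  43  44  68  63  26  18   9   9  73  73  52  47  64  60 146  17  32  42  39  41  55  72
132  21  38  35  27  38  40  30  28  28  30  22  30  41  52  46  50  47  43  47  49  54  26  18   4  12  76  92  65  22  61  55  75 245 243 243 246 228 230  
[... 1886 characters left out ...]
  62  76  66  57  16  64  53  54  45  80 153 149 144 141 225 237 235 234 232 233 233 241
184 167 169 242 239 186  31 119 175 158 160 115  55 110 152 143 146  61  36  33  57  78  76  59  39  40  51 120 148 146 147 147 144 140 141 157 162 171 255 232 152
188 151 148 148 208 210  60  63 138  55  79 145 149 146 149 146 144 110  41 125 150 115  49 106 153 149 146 147 146 147 147 148 147 157  99  57  41  16  14  26  22
192 146 171 145 150 150 141 123 142 148 151 147 143 149 164 146 149 152  51  47  60 145 150 144 147 155 168 148 101  35  23  19  18  28  26  17   8  27  23  29  19
lightTopL [188.7 123.9]
lightTopR [172.9 121. ]
heavyTopR [164.4 180.3]
heavyTopL [179.8 183.7]
lightUndL [195.1 124.6]
```

Call:
drive_tool(
  motion=[
    [[-0.7, 0, -0.7], [0, 0, 0], 0.6],
    [[-1.4, 0, -1.4], [0, 2, 0], 0.6],
    [[-1.4, 0, -1.4], [0, 3, 0], 0.6],
    [[-0.7, 0, -0.7], [0, 3, 0], 0.6],
    [[0, 0, 0], [0, 0, 0], 0.6],
    [[0, 0, 0], [0, 0, 0], 0.6],
  ],
)

```text
time: 38.75
position: [0.4246, 0.3058, 0.3075]
tool_rot: [-0.453, 2.491, 0.129]
ft_force: [0.0, -0.2, -0.7]
grip_width: 0.797
grip_force: 0.0
```

```bash
python3 - <<'E'
from h import *
s,a=snap("scene","s16.png");print(s["position"],s["ft_force"],s["joint_positions"].round(3),s["qd"].round(3),s["time"])
b=cv2.imread("pics/s15.png");o=cv2.imread("pics/s7.png")
gr=cv2.cvtColor(a,cv2.COLOR_BGR2GRAY);g0=cv2.cvtColor(b,cv2.COLOR_BGR2GRAY)
for r in (140,148,156,168,176,180,186): print(r,' '.join('%3d'%v for v in gr[r,160:194]));print('   ',' '.join('%3d'%v for v in g0[r,160:194]))
# others vs first picture
f=cv2.imread("pics/scene0.png")
for nm,(x0,x1,y0,y1) in dict(bowl=(230,258,155,178),tongs=(330,360,272,335),bigbowl=(270,340,150,195)).items(): print(nm,cv2.absdiff(a[y0:y1,x0:x1],f[y0:y1,x0:x1]).mean())
E
```

```text
[0.42455213 0.30583768 0.30747749] [ 0.02798467 -0.22324707 -0.68970297] [-0.731 -0.282 -0.084  2.144  0.362  0.754  0.913] [ 0.011 -0.003 -0.009  0.015  0.001  0.001  0.002] 38.75
140  37  41  30  27  20  33 141 126 126 121 135 113 110 110 117 116 114 112 113 115 107 105 112 110 107  81  57  51 117  46  72 246 245 241
     29  31  40  31  19  34 142 122 124 120 133 112 109 115 117 115 112 113 115 109 110 109 115 117 110  81  61  53 120  49  70 247 244 239
148 241 241 240 241 241 241 244 249 255 119  71  89  91  77  89  91 114 118 114 118 114 116 114 105  63  62  20  63  50  78 255 244 242 241
    241 240 240 242 241 241 243 248 254 133 113 113 112 112 114 113 111 113 110 112 114 114 114 106  84  59  24  60  53  78 255 244 241 240
156 242 249  86  41  53 127 124 167  63  45  59  71  65  79  78  79  93  88  93  90  57  48  47  75  56  22  61  55  80 255 246 243 242 242
    243 249  88  40  53 124 127 165  66  71  86 101 101 119 117 115 115 114 114 110  57  53  49  68  62  26  60  55  76 255 244 243 242 243
168 242 242 243 243 244 246 215  61  73  76  78  78  78  78  79  81  79  76  74
[... 415 characters left out ...]
5  79  77  77  61  46  31  59  51  50  77 152 145 144 139 145 240
180 164 165 167 165  64  42  55  70  67  71  73  73  72  77  75  74  63  50  64  75  63  58  19  63  63  51  43  81 153 145 145 141 141 142
    164 167 167 169  83  47  53  69  66  63  72  74  73  74  76  72  59  54  62  76  66  57  16  64  53  54  45  80 153 149 144 141 225 237
186 164 165 166 168 175  31  95 160 127  63  64 138 152 147 149 153  88  40 154 152 153 130  64  83 147 149 145 146 143 148 148 163 168 170
    170 240 250 250 255  23  99 158 125  63  61 136 150 146 147 147  87  37 159 150 152 133  64  88 145 152 149 150 147 149 147 163 170 171
bowl 3.211697722567288
tongs 3.8095238095238093
bigbowl 3.1652910052910053
```

The case and stand have not moved between pictures, only the shadows. The other things are undisturbed and the robot is clear, so I'm handing in.

```bash
python3 -c "
from bench import ctrl
print(ctrl.close_job())"
```

```text
the job is handed in; nothing more can be done
None
```

The case stands in the grey wire stand with its heavy end down, underside on the back and handle to the front; handed in at about 39 s, no verdict returned, joint 2 touched about its -0.3 limit on withdrawal, and I viewed 11 pictures, one over the limit.

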